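# Show the base of the tall vial to the inspection camera

### The job

First switch on the inspection camera's lamp by pushing its toggle lever all the way over. Then take the one tall vial out of the rack and hold it in the air in front of the camera, cap away from it, so that the vial's flat base looks squarely into the lens, centred and about 50 mm from the glass; finish while holding it still there. Do not let the vial touch the camera, leave the short vials in the rack, and leave the other bottles and the beaker alone.

Things in the scene. Friction and masses are not known exactly. Their poses are not given: they have to be found in the camera images.
- tall_vial: The vial to show: amber glass, 28 mm in diameter, 120 mm tall (straight to 95 mm above the base, shoulder to 102 mm, white cap 23 mm in diameter to 120 mm), about 50 g. It stands upright in a well of the rack, 35 mm deep, 85 mm proud of it; its top is 40 mm above the short vials' tops. Origin: centre of its flat base; z runs from base to cap.
- tall_vial_top (a point): Centre of the top of the tall vial's cap, 120 mm along z from its base.
- short_vial_a: A short vial, as the tall one (28 mm in diameter, same white cap) but 80 mm tall; stands in another well of the rack, 45 mm proud of it. Origin: centre of its base, z up. To be left there.
- short_vial_b: A second short vial, the same as short_vial_a.
- rack: Grey plastic block fixed to the bench, 75 mm (its x) by 240 mm (its y) by 45 mm tall, with four round wells of 31 mm diameter, 35 mm deep, in a row along its y at y = -90, -30, 30 and 90 mm. Three hold vials, one is empty. Origin: centre of its underside. Nothing stands beside the vials on its x sides.
- inspector: The camera's fixed grey foot, a plate of 150 mm (x, from -90 to 60 mm) by 250 mm (y, from -180 to 70 mm), 12 mm thick, with the camera on a short post and the lamp's switch at its -y side. Origin: on the bench below the centre of the lens glass; z up. At zero yaw its x axis points away from the robot.
- lens: Camera: aluminium housing, white ring lamp (72 mm across, 2 mm behind the glass) round a black lens 38 mm across. Origin: centre of the lens glass, 120 mm above the bench. z is the viewing direction: upwards, leaning 25 degrees from vertical to the foot's -x, roughly to the robot; the camera lies at negative z. The vial's base belongs at x = 0, y = 0, z = 50 mm here, its z along this z.
- lamp_switch (a joint): Angle of the lamp's toggle lever: off at about 0 (starts at 0 to 0.15), leaning 0.5 rad from vertical to the foot's -x (the robot's side); pushed through upright towards the foot's +x to its stop at 1.0 rad, which is on. It stays where it is left.
- lamp_switch_tip (a point): Centre of the black ball, 26 mm in diameter, on the tip of the toggle lever, 80 mm from the pivot, which is 34 mm above the bench. The lever stands on a small grey block on the foot, 50 mm to the -x and 120 mm to the -y side of the foot's origin. The tip travels about 77 mm along the foot's x from off to on.
- reagent_bottle: Bystander: white plastic bottle with black cap, 60 mm in diameter, 150 mm tall. Origin: centre of its underside.
- beaker: Bystander: glass beaker, 70 mm in diameter, 85 mm tall. Origin: centre of its underside.
- jar: Bystander: low amber jar with a white cap, 56 mm in diameter, 65 mm tall. Origin: centre of its underside.
Things that resemble listed ones, but are neither listed nor needed, are in the scene too. What is shaped like the short_vial_b but red is not meant.

How it is judged (in metres and radians):
On the way, in this order (a step that is already met when the one before it is completed fails the run):
1. the lamp's toggle is pushed fully over (value of joint lamp_switch above 0.85 rad), for 0.2 s.
2. the tall vial is lifted clear out of the rack in the gripper (height (world z) of tall_vial above 0.06 m and contact force between tall_vial and the fingers above 0.5 N and contact force between tall_vial and rack below 0.1 N), for 0.2 s.
At the end, for the whole second after the job is handed in: Toggle above 0.85 rad; tall vial held still in the air, base 30-70 mm before the glass and within 15 mm of the lens axis in x and y, cap away, axis within 10 degrees (0.175 rad), clear of the camera; short vials in their wells (15 mm), bystanders within 30 mm of their start (value of joint lamp_switch above 0.85 rad and x of tall_vial in the frame of lens between -0.015 and 0.015 m and y of tall_vial in the frame of lens between -0.015 and 0.015 m and z of tall_vial in the frame of lens between 0.03 and 0.07 m and z of tall_vial_top in the frame of lens above 0.13 m and angle between the z axis of tall_vial and the z axis of lens, either way round below 0.175 rad and contact force between tall_vial and the fingers above 0.5 N and contact force between tall_vial and inspector below 0.1 N and linear speed of tall_vial below 0.03 m/s and angular speed of tall_vial below 0.3 rad/s and z of each of short_vial_a, short_vial_b in the frame of rack below 0.02 m and distance of each of short_vial_a, short_vial_b from where it was at the start of the episode below 0.015 m and distance of each of reagent_bottle, beaker, jar from where it was at the start of the episode below 0.03 m); the arm keeps its last pose, push and grip.
It fails at once if the tall vial touches the camera or its foot (contact force between tall_vial and inspector above 0.5 N).
It fails at once if a short vial is pulled from its well (distance of any of short_vial_a, short_vial_b from where it was at the start of the episode above 0.025 m).
It fails at once if a bystander is pushed or tipped (distance of any of reagent_bottle, beaker, jar from where it was at the start of the episode above 0.03 m or angle between any of reagent_bottle, beaker, jar's own z axis and vertical above 0.3 rad).
It also fails if it takes over 54 s, if anything falls off the work surface, if the arm or the gripper's body presses on something with over 40 N, if the wrist force passes 120 N, or if a joint passes its speed limit or range.

### The arm

A 6-joint arm with a two-finger parallel gripper is mounted at the origin on the work surface. World frame = base frame: x ahead of the robot, y to its left, z up, the work surface at z = 0. Lengths are in m, angles in degrees, forces in N, time in s.
With the tool pointing down it reaches from about 0.25 to 0.725 m from the base axis. Payload 9.7 kg.
Tool frame: the origin (TCP) lies where the fingers leave the gripper's body, on its centre line; the fingertips stand 73 mm ahead of it and the grasp point (between the pads) lies 54 mm ahead of it; z points along the fingers, y is the line along which they close (so a half turn about z gives the same grasp; the last joint's range is limited). The gripper opens to 85 mm and grips with 20 to 120 N. Pads are 22 mm wide; open, the fingers measure 114 mm over their backs; the gripper's body (76 mm by 85 mm) begins 54 mm behind the grasp point. The pads swing forward as they close: fully open they stand 13 mm farther back than shut.
Start: joints at [-72.365, 4.979, 10.078, 95.1, 0, 90], TCP at [0.167, -0.524, 0.304] pointing down, gripper open.
Joint ranges: [-179.16, 179.16], [-48.56, 103.87], [-65.8, 70.77], [-126.05, 130.52], [-82.76, 87.17], [-180, 180]. Speed limits (degrees/s): [127.2, 127.2, 147.25, 180, 180, 180].

### API

Orientations are given as [roll, pitch, yaw] about the fixed x, y, z axes, in that order (R = Rz(yaw) Ry(pitch) Rx(roll)).
In Python, from workcell import sensors, imaging, bot gives the robot as it stands.
- The arm moves only by the tool apply_moves, never from a script. Its argument "rows" is a list of rows, each a list of 3 entries, a list of its own where there are three numbers: the shift along the tool's x, y, z in units of 10 cm (1.0 is 10 cm), then the turn, a rotation vector about the tool's x, y, z in units of 30 degrees (1.0 is 30 degrees), then the opening, from 0 (shut) to 1 (fully open). A call has 1 to 20 rows; each row is the pose to reach, as a shift and turn from the pose commanded when the call began, along the tool's axes at that moment; what a row does not reach only later rows make up. A row lasts 1/10 s, in which the tool goes at most 50 mm and 8.59 degrees, less where a joint would pass 70% of its speed; a pose out of reach is approached as far as the arm can. A call with a number of a shift or a turn outside -1 to 1 is refused whole. A call with a gripper value outside its range is refused whole. The fingers move at their own pace and stop on an object; "force" is the grip in N (left out, the last holds). Time passes only in rows, so rows that repeat a pose let the fingers close. It gives the time, the measured TCP pose, the force, the opening and the grip force at its end, in the units of the state.
- sensors.get_obs(): the state, without advancing time (a new reading comes with each control period).
- imaging.camera(name): name is "scene" or "top"; returns (picture, depth): 400x640x3 uint8, red, green, blue; 400x640 float32, m along the optical axis (not along the pixel's ray), 0 where there is no reading.
- imaging.get_calibration(name): a dict with "intrinsics" (3x3 intrinsics, pixels), "dist_coeffs" ([k1, k2, p1, p2, k3] as OpenCV has them; the pictures are not rectified), "world_from_camera" (4x4, takes a point from camera to world coordinates). Camera axes: x right, y down, z forward; pixel columns grow to the right and rows downward; lengths in m; the calibration is good to about 2 mm. A picture is of the moment at which its call begins. get_calibration takes no time and is no camera call.
- bot.job_done(): hands the job in; it is judged then, once.
The state is a dict: "time": time; "q": joint angles; "qd": joint speeds; "joint_efforts": joint torques, N m; "ee_pos": TCP position; "tcp_rot": TCP orientation; "wrist_force": force on the tool from outside, world axes, zero at the start; "torque": the same for the moment, N m; "opening": finger opening in m; "grasp_force": force on a finger pad.
Only numpy, scipy, OpenCV 4.12 (cv2) and the standard library are available. Lean on these libraries where they do the work, as an engineer would, in place of code of your own. Each camera call takes 0.05 s, during which the arm holds its last target. There are 200 camera calls.

## Working session

There is one attempt and no reset: what is moved stays moved. The work goes in short steps, Python scripts to look and compute and a tool call to move; the robot and the scene stay as the last step left them, time stands still between calls to the robot, and variables do not carry over. Pictures are saved under pics/ and viewed, at most 10 in all, crops included, and the job is handed in when it is done.

Besides the shell and the picture viewer there is one more tool, called as name(argument=value, ...), one argument or row to a line, values as JSON. apply_moves: Moves the arm, as the interface text tells. Its arguments: {"type":"object","properties":{"rows":{"type":"array"},"force":{"type":"number"}},"required":["rows"]}

```bash
mkdir -p pics; cat > h.py <<'E'
import numpy as np, cv2
from workcell import sensors, imaging, bot
def grab(n,tag):
    p,d=imaging.camera(n); cv2.imwrite(f'pics/{tag}.png',p[:,:,::-1]); np.savez(f'{tag}.npz',p=p,d=d); return p,d
def cloud(n,d):
    c=imaging.get_calibration(n); K=np.array(c['intrinsics']);D=np.array(c['dist_coeffs']);T=np.array(c['world_from_camera'])
    v,u=np.mgrid[0:400,0:640]
    r=cv2.undistortPoints(np.stack([u,v],-1).reshape(-1,1,2).astype(np.float64),K,D).reshape(400,640,2)
    P=np.dstack([r*d[...,None],d]); W=P@T[:3,:3].T+T[:3,3]; W[d==0]=np.nan
    return W
E
python3 - <<'E'
from h import *
for n in('scene','top'): grab(n,n)
s=sensors.get_obs(); print(s)
for n in('scene','top'): print(np.round(imaging.get_calibration(n)['world_from_camera'],3).tolist())
E
```

```text
{'time': 0.1, 'q': array([-7.23643734e+01,  5.00912775e+00,  1.00399932e+01,  9.50998199e+01,
        2.47397514e-03,  9.00002531e+01]), 'qd': array([ 0.11219428,  0.04143332,  0.12019292,  0.05166902,  0.07489618,
       -0.01275635]), 'joint_efforts': array([-1.38589776e-04, -5.21561480e+01,  4.65653837e+01,  1.59692491e-02,
        3.56070484e-05, -1.64053893e-05]), 'ee_pos': array([ 0.16660396, -0.52404108,  0.30325155]), 'tcp_rot': array([-1.79931045e+02, -2.47366877e-03,  1.76353705e+01]), 'wrist_force': array([ 0.63559497,  0.41083806, -0.11183864]), 'torque': array([-2.64690011e-05, -8.27588366e-03, -6.27197281e-03]), 'grasp_force': 0.0, 'opening': 0.0852373535186744}
[[-0.879, 0.295, -0.374, 1.018], [0.477, 0.536, -0.696, 0.843], [-0.005, -0.791, -0.612, 0.74], [0.0, 0.0, 0.0, 1.0]]
[[0.099, -0.974, 0.206, 0.379], [-0.995, -0.097, 0.02, 0.084], [0.001, -0.207, -0.978, 1.25], [0.0, 0.0, 0.0, 1.0]]
```

View pics/scene.png

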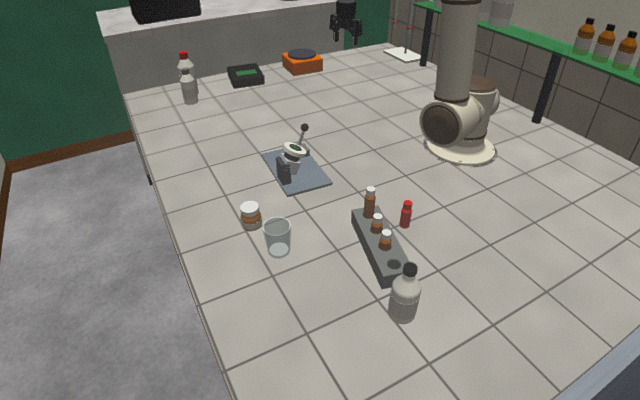

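View pics/top.png

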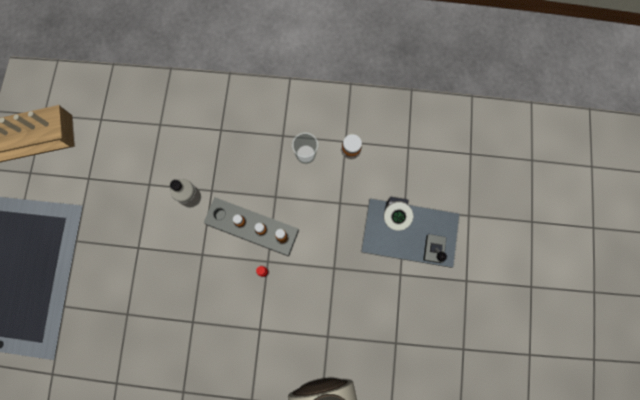

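The scene view shows the rack with amber vials. The tall one is at (370,200), the short ones at (377,225) and (386,240), and the empty well at (394,265). The top view shows the tall vial's cap at about (281,236), the lens at (398,216) and the lever ball at (441,257).
Things that could be taken for the tall vial: short vials at (377,225) and (386,240), the red vial at (406,213), and the amber jar at (250,215). I choose (370,200), which is amber and stands proud of the others.

```bash
python3 - <<'E'
from h import *
t=np.load('top.npz');s=np.load('scene.npz')
Wt=cloud('top',t['d']);Ws=cloud('scene',s['d'])
def pr(W,n,l):
    for u,v in l: print(n,u,v,np.round(W[v,u],4))
pr(Wt,'t',[(281,234),(260,227),(238,218),(220,213),(398,216),(441,257),(262,271),(300,235),(215,202),(206,225),(290,253)])
pr(Ws,'s',[(371,189),(378,215),(387,232),(305,127),(294,148)])
# region clouds
def st(W,m,n): 
    P=W[m]; print(n,len(P),P.mean(0).round(4),P.min(0).round(4),P.max(0).round(4)); return P
for n,W in(('t',Wt),('s',Ws)):
    x,y,z=W[...,0],W[...,1],W[...,2]
    a=Wt[234,281]
    st(W,(np.hypot(x-a[0],y-a[1])<.03)&(z>.118)&(z<.15),n+' tallcap')
    m=(np.hypot(x-a[0],y-a[1])<.2)&(z>.038)&(z<.052); P=st(W,m,n+' rack')
    b=cv2.minAreaRect(P[:,:2].astype(np.float32)*1000);print(b, cv2.boxPoints(b))
    c=Wt[216,398]
    m=(np.hypot(x-c[0],y-c[1])<.25)&(z>.005)&(z<.018); P=st(W,m,n+' foot')
    b=cv2.minAreaRect(P[:,:2].astype(np.float32)*1000);print(b, cv2.boxPoints(b).round())
    a=Wt[257,441]; st(W,(np.hypot(x-a[0],y-a[1])<.035)&(z>.085)&(z<.14),n+' ball')
    st(W,(np.hypot(x-c[0],y-c[1])<.06)&(z>.09)&(z<.16),n+' lens')
def crop(p,x0,y0,w,h): return cv2.resize(p[y0:y0+h,x0:x0+w,::-1],(400,300),interpolation=cv2.INTER_CUBIC)
im=np.vstack([np.hstack([crop(s['p'],340,175,100,75),crop(s['p'],255,115,100,75)]),np.hstack([crop(t['p'],200,195,100,75),crop(t['p'],360,195,100,75)])])
cv2.imwrite('pics/crop.png',im)
E
```

```text
t 281 234 [0.5197 0.1852 0.1275]
t 260 227 [0.5371 0.2437 0.0874]
t 238 218 [0.5539 0.3017 0.0903]
t 220 213 [0.5746 0.3673 0.011 ]
t 398 216 [ 0.5939 -0.0967  0.1187]
t 441 257 [ 0.5026 -0.2075  0.1218]
t 262 271 [0.4283 0.2259 0.0822]
t 300 235 [ 0.5386  0.1454 -0.0037]
t 215 202 [0.5974 0.3773 0.0438]
t 206 225 [ 0.5396  0.4035 -0.0006]
t 290 253 [0.4859 0.1659 0.0139]
s 371 189 [0.5225 0.1918 0.1299]
s 378 215 [0.5362 0.2473 0.0918]
s 387 232 [0.5518 0.3066 0.0905]
s 305 127 [ 0.508  -0.2029  0.114 ]
s 294 148 [ 0.6016 -0.0883  0.1235]
t tallcap 72 [0.5202 0.1874 0.129 ] [0.5092 0.1772 0.1207] [0.5315 0.1978 0.1345]
t rack 1956 [0.5401 0.2649 0.0441] [0.4174 0.1497 0.038 ] [0.6042 0.3835 0.052 ]
((506.8092041015625, 277.52734375), (227.3766632080078, 148.15867614746094), 75.12065887451172) [[406.02045 186.67352]
 [549.2112  148.62872]
 [607.59796 368.38116]
 [464.40723 406.42596]]
t foot 3982 [ 0.572  -0.143   0.0111] [ 0.3585 -0.3418  0.005 ] [0.8395 0.1397 0.018 ]
((598.8301391601562, -102.56416320800781), (480.6142578125, 475.9378662109375), 3.2058262825012207) [[ 346.  122.]

[... 308 characters left out ...]
ack 1467 [0.5492 0.2803 0.0451] [0.4215 0.152  0.038 ] [0.607  0.3816 0.0518]
((508.1639404296875, 277.98968505859375), (224.8155059814453, 149.82757568359375), 75.30694580078125) [[407.18878 188.25903]
 [552.11676 150.25665]
 [609.1391  367.72034]
 [464.21112 405.72272]]
s foot 1414 [ 0.5844 -0.1084  0.0122] [ 0.4109 -0.3418  0.005 ] [0.7918 0.153  0.0178]
((619.6947021484375, -86.29214477539062), (389.02825927734375, 480.9232482910156), 10.164525985717773) [[ 386.  116.]
 [ 471. -357.]
 [ 854. -289.]
 [ 769.  185.]]
s ball 60 [ 0.5116 -0.2056  0.1103] [ 0.5002 -0.2185  0.0867] [ 0.5198 -0.1974  0.1238]
s lens 371 [ 0.6096 -0.0867  0.1131] [ 0.5651 -0.1297  0.09  ] [ 0.6449 -0.0607  0.1336]
```

View pics/crop.png

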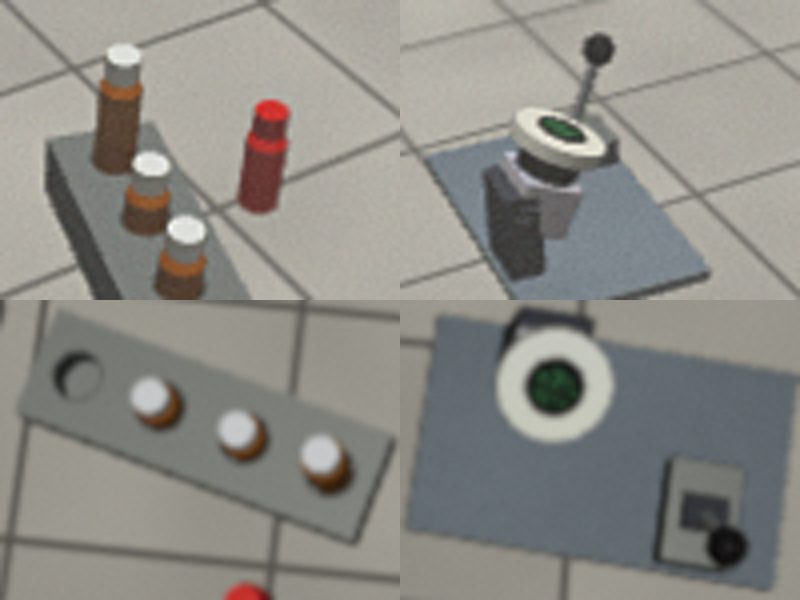

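The close crop confirms the choice: the end vial, cap at (371,189) in the scene view, is amber and about twice as proud as its neighbours. It also gives subpixel positions for the foot corners, lens and ball.

```bash
cat >> h.py <<'E'
def ray(n,uv):
    c=imaging.get_calibration(n);T=np.array(c['world_from_camera'])
    r=cv2.undistortPoints(np.array([[uv]],float),np.array(c['intrinsics']),np.array(c['dist_coeffs'])).ravel()
    return T[:3,3],T[:3,:3]@np.r_[r,1]
def atz(n,uv,z):
    o,d=ray(n,uv); return o+d*(z-o[2])/d[2]
def tri(a,b):
    o1,d1=ray('top',a);o2,d2=ray('scene',b); s=np.linalg.lstsq(np.c_[d1,-d2],o2-o1,rcond=None)[0]
    p,q=o1+s[0]*d1,o2+s[1]*d2; return (p+q)/2,np.linalg.norm(p-q)
E
python3 - <<'E'
from h import *
np.set_printoptions(precision=4,suppress=True)
for nm,a,b,z in(('tall',(280,233.75),(371,188.75),.13),('A',(259.5,227.5),(377.75,216.25),.09),('B',(237.5,219.25),(386.5,232.5),.09),('lens',(398.25,216.75),(295.75,147),.12),('ball',(441.75,256.5),(304.5,127.25),.11)):
    print(nm,tri(a,b),atz('top',a,z),atz('scene',b,z))
print('well',atz('top',(219.5,214.25),.045))
C=[atz('top',u,.012) for u in((369.25,198.75),(459.25,213.75),(453,267.5),(361.75,252))]
C=np.array(C);print(C)
# best rigid fit of foot: model corners (60,70),(60,-180),(-90,-180),(-90,70)
M=np.array([(60,70),(60,-180),(-90,-180),(-90,70)])/1000
m=M-M.mean(0);c=C[:,:2]-C[:,:2].mean(0)
yaw=np.arctan2((m[:,0]*c[:,1]-m[:,1]*c[:,0]).sum(),(m*c).sum());R=np.array([[np.cos(yaw),-np.sin(yaw)],[np.sin(yaw),np.cos(yaw)]])
o=C[:,:2].mean(0)-R@M.mean(0);print('yaw',np.degrees(yaw),'o',o,'res',c-m@R.T)
Wt=cloud('top',np.load('top.npz')['d']);Ws=cloud('scene',np.load('scene.npz')['d'])
for W in(Wt,Ws):
    m=(np.hypot(W[...,0]-.597,W[...,1]+.096)<.034)&(W[...,2]>.095)&(W[...,2]<.14);P=W[m];q=P.mean(0)
    n=np.linalg.svd(P-q)[2][2];n*=np.sign(n[2]);print('ringfit',q,n,np.degrees(np.arctan2(n[1],n[0])),np.degrees(np.arccos(n[2])))
E
```

```text
tall (array([0.5199, 0.1879, 0.1272]), np.float64(0.0004975541004977722)) [0.5197 0.1874 0.13  ] [0.522 0.191 0.13 ]
A (array([0.5355, 0.2453, 0.086 ]), np.float64(0.0009340804096831273)) [0.5353 0.2444 0.09  ] [0.5381 0.2492 0.09  ]
B (array([0.5509, 0.3036, 0.0861]), np.float64(0.0006417169690521778)) [0.5506 0.3026 0.09  ] [0.5535 0.307  0.09  ]
lens (array([ 0.5919, -0.0972,  0.1194]), np.float64(0.0001822882878717652)) [ 0.5918 -0.0972  0.12  ] [ 0.5922 -0.0963  0.12  ]
ball (array([ 0.5053, -0.2128,  0.1078]), np.float64(0.0005860797266123729)) [ 0.5053 -0.2124  0.11  ] [ 0.5069 -0.2088  0.11  ]
well [0.5657 0.3604 0.045 ]
[[ 0.654  -0.0324  0.012 ]
 [ 0.6369 -0.2804  0.012 ]
 [ 0.4898 -0.2695  0.012 ]
 [ 0.5076 -0.0237  0.012 ]]
yaw -3.9904813946641418 o [ 0.5909 -0.0977] res [[-0.0016 -0.0004]
 [-0.0013  0.001 ]
 [ 0.0013  0.0015]
 [ 0.0016 -0.0021]]
ringfit [ 0.5957 -0.0957  0.1193] [-0.4036  0.0411  0.914 ] 174.18011909984463 23.931643869848884
ringfit [ 0.6057 -0.0879  0.1163] [-0.1809  0.2411  0.9535] 126.87967750136312 17.54595031370988
```

```bash
cat >> h.py <<'E'
from scipy.spatial.transform import Rotation as Ro
np.set_printoptions(precision=4,suppress=True)
def rel(pos,R):
    s=sensors.get_obs(); Rc=Ro.from_euler('xyz',s['tcp_rot'],degrees=True)
    d=np.array(pos)-s['ee_pos']
    print('t',s['time'],'now',s['ee_pos'],s['tcp_rot'],'F',s['wrist_force'],'open',s['opening'],'q',s['q'].round(1))
    print('shift',Rc.inv().apply(d)*10,'turn',np.degrees((Rc.inv()*R).as_rotvec())/30)
down=lambda yaw: Ro.from_euler('xyz',[180,0,yaw],degrees=True)
E
python3 - <<'E'
from h import *
rel([.445,-.208,.304],down(-4)); rel([.445,-.208,.161],down(-4))
E
```

```text
t 0.1 now [ 0.1666 -0.524   0.3033] [-179.931    -0.0025   17.6354] F [ 0.6356  0.4108 -0.1118] open 0.0852373535186744 q [-72.4   5.   10.   95.1   0.   90. ]
shift [ 3.6106 -2.1685 -0.0047] turn [-0.0023  0.0004  0.7212]
t 0.1 now [ 0.1666 -0.524   0.3033] [-179.931    -0.0025   17.6354] F [ 0.6356  0.4108 -0.1118] open 0.0852373535186744 q [-72.4   5.   10.   95.1   0.   90. ]
shift [ 3.6105 -2.1667  1.4253] turn [-0.0023  0.0004  0.7212]
```

apply_moves(
  rows=[
    [[0.4,-0.24,0],[0,0,0],0],
    [[0.8,-0.48,0],[0,0,0],0],
    [[1,-0.6,0],[0,0,0],0],
  ],
  force=40,
)

```text
time: 0.4
ee_pos: [0.245, -0.4346, 0.3037]
tcp_rot: [-179.9, -0.0, 17.7]
wrist_force: [-0.3, -0.9, 0.3]
opening: 0.0441
grasp_force: 0.0
```

apply_moves(
  rows=[
    [[0.4,-0.24,0],[0,0,0],0],
    [[0.8,-0.48,0],[0,0,0],0],
    [[1,-0.6,0],[0,0,0],0],
  ],
)

```text
time: 0.7
ee_pos: [0.3223, -0.3469, 0.3038]
tcp_rot: [-180.0, -0.0, 17.7]
wrist_force: [-0.4, -0.8, -0.6]
opening: 0.0005
grasp_force: 0.0
```

apply_moves(
  rows=[
    [[0.4,-0.24,0],[0,0,0],0],
    [[0.8,-0.48,0],[0,0,0],0],
    [[1,-0.6,0],[0,0,0],0],
    [[1,-0.6,0],[0,0,0],0],
  ],
)

```text
time: 1.1
ee_pos: [0.3995, -0.2596, 0.3035]
tcp_rot: [-180.0, 0.0, 17.8]
wrist_force: [-0.2, 0.8, -0.1]
opening: -0.0001
grasp_force: 0.0
```

apply_moves(
  rows=[
    [[0.3,-0.18,0],[0,0,0.2],0],
    [[0.6,-0.36,0],[0,0,0.45],0],
    [[0.6,-0.36,0],[0,0,0.72],0],
    [[0.6,-0.36,0],[0,0,0.72],0],
    [[0.6,-0.36,0],[0,0,0.72],0],
  ],
)

```text
time: 1.6
ee_pos: [0.4439, -0.2098, 0.3037]
tcp_rot: [180.0, 0.0, -3.8]
wrist_force: [-0.3, -0.5, -0.4]
opening: 0.0002
grasp_force: 0.0
```

```bash
python3 - <<'E'
from h import *
rel([.445,-.208,.161],down(-4))
E
```

```text
t 1.6 now [ 0.4439 -0.2098  0.3037] [179.9999   0.026   -3.7626] F [-0.2748 -0.4713 -0.3781] open 0.00022327603177116863 q [-25.3  -3.1   1.9  95.   -0.  158.5]
shift [ 0.0107 -0.0185  1.4272] turn [0.     0.0009 0.0079]
```

apply_moves(
  rows=[
    [[0,0,0.4],[0,0,0],0],
    [[0,0,0.8],[0,0,0],0],
    [[0,0,1],[0,0,0],0],
  ],
)

```text
time: 1.9
ee_pos: [0.4428, -0.2097, 0.2006]
tcp_rot: [-179.9, 0.2, -3.8]
wrist_force: [0.9, -0.3, 0.0]
opening: -0.0
grasp_force: 0.0
```

apply_moves(
  rows=[
    [[0,0,0.3],[0,0,0],0],
    [[0,0,0.43],[0,0,0],0],
    [[0,0,0.43],[0,0,0],0],
  ],
)

```text
time: 2.2
ee_pos: [0.4432, -0.2095, 0.1594]
tcp_rot: [-179.9, 0.2, -3.9]
wrist_force: [0.0, 1.4, 0.2]
opening: 0.0001
grasp_force: 0.0
```

apply_moves(
  rows=[
    [[0.1,0,0],[0,0,0],0],
    [[0.2,0,0],[0,0,0],0],
    [[0.3,0,0],[0,0,0],0],
    [[0.4,0,0],[0,0,0],0],
    [[0.45,0,0],[0,0,0],0],
    [[0.5,0,0],[0,0,0],0],
    [[0.55,0,0],[0,0,0],0],
    [[0.6,0,0],[0,0,0],0],
  ],
)

```text
time: 3.0
ee_pos: [0.5044, -0.2134, 0.1609]
tcp_rot: [-180.0, 0.0, -4.0]
wrist_force: [-0.6, 0.5, 0.5]
opening: 0.0002
grasp_force: 0.5
```

apply_moves(
  rows=[
    [[0.05,0,0],[0,0,0],0],
    [[0.1,0,0],[0,0,0],0],
    [[0.15,0,0],[0,0,0],0],
    [[0.2,0,0],[0,0,0],0],
    [[0.25,0,0],[0,0,0],0],
    [[0.3,0,0],[0,0,0],0],
    [[0.34,0,0],[0,0,0],0],
    [[0.34,0,0],[0,0,0],0],
  ],
)

```text
time: 3.8
ee_pos: [0.5385, -0.2157, 0.1607]
tcp_rot: [-180.0, -0.0, -4.0]
wrist_force: [-0.9, 0.2, -0.7]
opening: -0.0003
grasp_force: 0.0
```

```bash
python3 - <<'E'
from h import *
p,d=grab('scene','s2');t,_=grab('top','t2')
c=lambda p,x,y:cv2.resize(p[y:y+75,x:x+100,::-1],(400,300),interpolation=cv2.INTER_CUBIC)
cv2.imwrite('pics/c2.png',np.hstack([c(p,255,95),c(t,380,205)]))
E
```

```text
(no output)
```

View pics/c2.png

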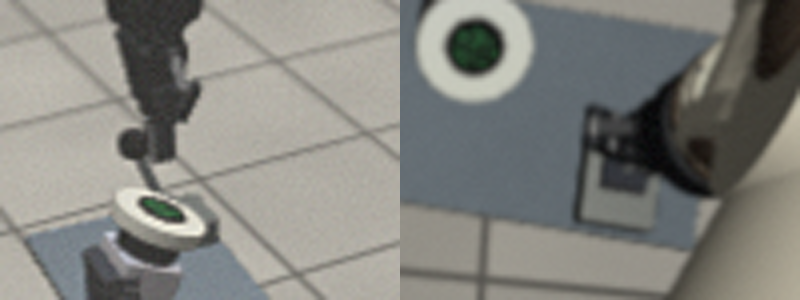

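The lever, with its ball at crop (133,143), now leans away from the robot with the fingers behind it. I'll press on until the stop is felt.

apply_moves(
  rows=[
    [[0.04,0,0],[0,0,0],0],
    [[0.08,0,0],[0,0,0],0],
    [[0.08,0,0],[0,0,0],0],
  ],
)

```text
time: 4.2
ee_pos: [0.5465, -0.2163, 0.1609]
tcp_rot: [180.0, -0.0, -4.0]
wrist_force: [0.4, 0.1, -0.4]
opening: -0.0
grasp_force: 0.0
```

apply_moves(
  rows=[
    [[0.02,0,0],[0,0,0],0],
    [[0.03,0,0],[0,0,0],0],
    [[0.03,0,0],[0,0,0],0],
  ],
)

```text
time: 4.5
ee_pos: [0.5489, -0.2165, 0.1607]
tcp_rot: [-180.0, 0.0, -4.0]
wrist_force: [-1.7, 0.2, -0.3]
opening: -0.0002
grasp_force: 0.8
```

apply_moves(
  rows=[
    [[0.02,0,0],[0,0,0],0],
    [[0.03,0,0],[0,0,0],0],
    [[0.03,0,0],[0,0,0],0],
  ],
)

```text
time: 4.8
ee_pos: [0.5498, -0.2165, 0.1606]
tcp_rot: [-180.0, 0.3, -4.0]
wrist_force: [-15.8, 1.3, 4.7]
opening: -0.0002
grasp_force: 7.7
```

apply_moves(
  rows=[
    [[0.02,0,0],[0,0,0],0],
    [[0.02,0,0],[0,0,0],0],
  ],
)

```text
time: 5.0
ee_pos: [0.5503, -0.2166, 0.1605]
tcp_rot: [-180.0, 0.5, -4.0]
wrist_force: [-25.6, 3.0, 9.5]
opening: 0.0
grasp_force: 12.5
```

apply_moves(
  rows=[
    [[-0.3,0,0],[0,0,0],0],
    [[-0.5,0,-0.2],[0,0,0],0],
    [[-0.7,0,-0.6],[0,0,0],0],
    [[-0.7,0,-1],[0,0,0],0],
    [[-0.7,0,-1],[0,0,0],0],
    [[-0.7,0,-1],[0,0,0],0],
  ],
)

```text
time: 5.6
ee_pos: [0.4846, -0.2122, 0.2621]
tcp_rot: [180.0, -0.2, -4.0]
wrist_force: [0.1, -0.0, -0.0]
opening: 0.0002
grasp_force: 0.0
```

```bash
python3 - <<'E'
from h import *
rel([.5205,.1885,.28],down(74.8))
E
```

```text
t 5.6 now [ 0.4846 -0.2122  0.2621] [179.9515  -0.16    -3.9687] F [ 0.1211 -0.0356 -0.0053] open 0.00022461200315563554 q [-23.6   1.3   1.6  90.1   0.  160.3]
shift [ 0.0808 -4.0221 -0.1823] turn [ 0.005  -0.0034 -2.6256]
```

apply_moves(
  rows=[
    [[0,-0.4,-0.1],[0,0,0],1],
    [[0,-0.8,-0.18],[0,0,0],1],
    [[0.02,-1,-0.18],[0,0,0],1],
  ],
)

```text
time: 5.9
ee_pos: [0.4931, -0.1103, 0.2786]
tcp_rot: [-180.0, 0.0, -3.9]
wrist_force: [-0.1, -1.0, 0.3]
opening: 0.0431
grasp_force: 0.0
```

apply_moves(
  rows=[
    [[0,-0.4,0],[0,0,0],1],
    [[0,-0.8,0],[0,0,0],1],
    [[0.02,-1,0],[0,0,0],1],
  ],
)

```text
time: 6.2
ee_pos: [0.5011, -0.0221, 0.2774]
tcp_rot: [-179.4, 0.1, -2.6]
wrist_force: [1.0, -0.4, 0.1]
opening: 0.0848
grasp_force: 0.0
```

apply_moves(
  rows=[
    [[0,-0.4,0],[0,0,0],1],
    [[0,-0.8,0],[0,0,0],1],
    [[0.02,-1,0],[0,0,0],1],
  ],
)

```text
time: 6.5
ee_pos: [0.5081, 0.0122, 0.2793]
tcp_rot: [-177.7, 0.1, 0.4]
wrist_force: [-0.2, 0.7, 0.2]
opening: 0.0861
grasp_force: 0.0
```

apply_moves(
  rows=[
    [[0,-0.4,0],[0,0,-0.2],1],
    [[0,-0.8,0],[0,0,-0.4],1],
    [[0.02,-1,0],[0,0,-0.65],1],
    [[0.02,-1,0],[0,0,-0.9],1],
    [[0.02,-1,0],[0,0,-0.9],1],
  ],
)

```text
time: 7.0
ee_pos: [0.5095, 0.1117, 0.2834]
tcp_rot: [-177.9, -1.0, 27.5]
wrist_force: [-0.9, 0.7, 0.1]
opening: 0.0852
grasp_force: 0.0
```

apply_moves(
  rows=[
    [[0,0,0],[0,0,-0.25],1],
    [[0,0,0],[0,0,-0.5],1],
    [[0,0,0],[0,0,-0.75],1],
    [[0,0,0],[0,0,-0.9],1],
    [[0,0,0],[0,0,-0.9],1],
  ],
)

```text
time: 7.5
ee_pos: [0.5095, 0.1107, 0.2836]
tcp_rot: [-178.6, -1.8, 54.2]
wrist_force: [0.5, -0.4, -0.6]
opening: 0.0852
grasp_force: 0.0
```

apply_moves(
  rows=[
    [[0,0,0],[0,0,-0.25],1],
    [[0,0,0],[0,0,-0.5],1],
    [[0,0,0],[0,0,-0.75],1],
    [[0,0,0],[0,0,-0.82],1],
    [[0,0,0],[0,0,-0.82],1],
    [[0,0,0],[0,0,-0.82],1],
  ],
)

```text
time: 8.1
ee_pos: [0.5093, 0.1112, 0.2836]
tcp_rot: [-179.5, -2.2, 78.7]
wrist_force: [1.2, -0.1, -0.6]
opening: 0.0855
grasp_force: 0.0
```

```bash
python3 - <<'E'
from h import *
rel([.5205,.1885,.144],down(74.8))
p,d=grab('scene','s3');t,_=grab('top','t3')
c=lambda p,x,y:cv2.resize(p[y:y+75,x:x+100,::-1],(400,300),interpolation=cv2.INTER_CUBIC)
cv2.imwrite('pics/c3.png',np.hstack([c(p,330,145),c(p,255,95),]))
E
```

```text
t 8.1 now [0.5093 0.1112 0.2836] [-179.4758   -2.2366   78.7139] F [ 1.2122 -0.0749 -0.6196] open 0.08548677726534015 q [ 11.4   0.3   3.   92.3   2.3 112.7]
shift [ 0.725  -0.0287  1.4256] turn [-0.02   -0.0739  0.1308]
```

View pics/c3.png

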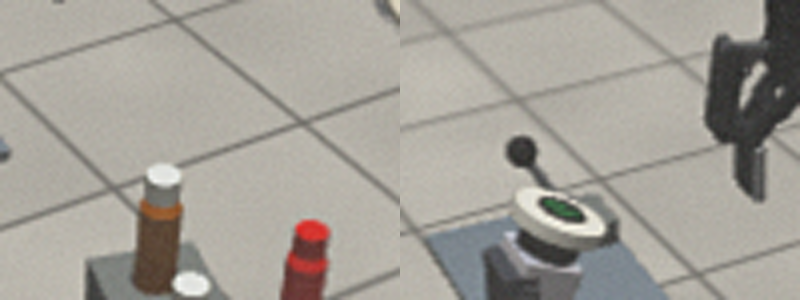

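The lever stays over (ball at crop right (520,150)) and the vial is undisturbed. Next, get above the vial.

apply_moves(
  rows=[
    [[0.4,0,0.02],[0,-0.04,0.07],1],
    [[0.7,0.02,0.05],[-0.02,-0.074,0.13],1],
    [[0.77,0.02,0.07],[-0.02,-0.074,0.13],1],
    [[0.77,0.02,0.07],[-0.02,-0.074,0.13],1],
  ],
)

```text
time: 8.6
ee_pos: [0.5258, 0.1878, 0.2789]
tcp_rot: [-180.0, 0.0, 75.2]
wrist_force: [-1.2, -0.6, -0.3]
opening: 0.0849
grasp_force: 0.0
```

```bash
python3 - <<'E'
from h import *
rel([.5205,.1885,.144],down(74.8))
E
```

```text
t 8.6 now [0.5258 0.1878 0.2789] [-179.9539    0.0258   75.1631] F [-1.193  -0.6077 -0.3358] open 0.08487867694841467 q [ 19.7   5.7   8.1  92.4   0.  124.5]
shift [-0.0063 -0.0516  1.3495] turn [-0.0015  0.0009  0.0121]
```

apply_moves(
  rows=[
    [[0,-0.05,0.2],[0,0,0],1],
    [[0,-0.05,0.4],[0,0,0],1],
    [[0,-0.05,0.6],[0,0,0],1],
    [[0,-0.05,0.8],[0,0,0],1],
    [[0,-0.05,0.8],[0,0,0],1],
  ],
)

```text
time: 9.1
ee_pos: [0.52, 0.1868, 0.1973]
tcp_rot: [-179.8, 0.1, 75.0]
wrist_force: [-0.1, -0.8, 0.1]
opening: 0.0852
grasp_force: 0.0
```

apply_moves(
  rows=[
    [[0,0,0.15],[0,0,0],1],
    [[0,0,0.3],[0,0,0],1],
    [[0,0,0.45],[0,0,0],1],
    [[0,0,0.54],[0,0,0],1],
    [[0,0,0.54],[0,0,0],1],
  ],
)

```text
time: 9.6
ee_pos: [0.5204, 0.188, 0.1439]
tcp_rot: [-179.9, 0.1, 75.1]
wrist_force: [0.9, 0.1, -0.1]
opening: 0.0855
grasp_force: 0.0
```

```bash
python3 - <<'E'
from h import *
rel([.5205,.1885,.144],down(74.8))
p,d=grab('scene','s4');t,_=grab('top','t4')
c=lambda p,x,y:cv2.resize(p[y:y+75,x:x+100,::-1],(400,300),interpolation=cv2.INTER_CUBIC)
cv2.imwrite('pics/c4.png',np.hstack([c(p,330,165),c(t,235,190),]))
E
```

```text
t 9.6 now [0.5204 0.188  0.1439] [-179.8911    0.0789   75.1067] F [ 0.9018  0.056  -0.1397] open 0.08550999538536663 q [ 19.9   5.5  -7.1  77.6  -0.  124.8]
shift [ 0.0047 -0.0004 -0.0015] turn [-0.0036  0.0026  0.0102]
```

View pics/c4.png

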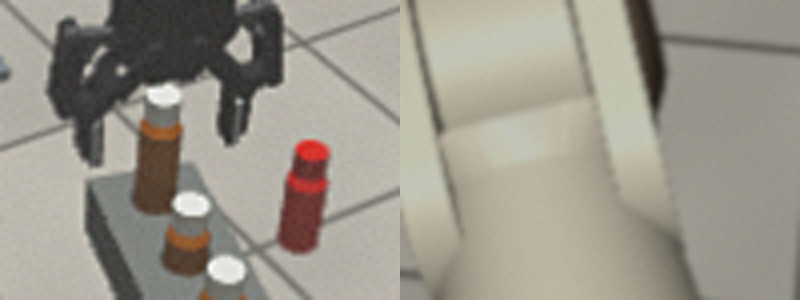

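The fingers straddle the tall vial (crop left, vial at (160,150), fingers at (90,130) and (235,120)) and clear the short and red ones. Closing.

apply_moves(
  rows=[
    [[0,0,0],[0,0,0],0.6],
    [[0,0,0],[0,0,0],0.45],
    [[0,0,0],[0,0,0],0.3],
    [[0,0,0],[0,0,0],0.2],
    [[0,0,0],[0,0,0],0.1],
    [[0,0,0],[0,0,0],0],
    [[0,0,0],[0,0,0],0],
    [[0,0,0],[0,0,0],0],
  ],
  force=40,
)

```text
time: 10.5
ee_pos: [0.5213, 0.1883, 0.146]
tcp_rot: [180.0, -0.0, 75.1]
wrist_force: [0.6, -0.6, 4.8]
opening: 0.0273
grasp_force: 39.3
```

apply_moves(
  rows=[
    [[0,0,-0.1],[0,0,0],0],
    [[0,0,-0.2],[0,0,0],0],
    [[0,0,-0.3],[0,0,0],0],
    [[0,0,-0.45],[0,0,0],0],
    [[0,0,-0.6],[0,0,0],0],
    [[0,0,-0.75],[0,0,0],0],
    [[0,0,-0.9],[0,0,0],0],
    [[0,0,-1],[0,0,0],0],
    [[0,0,-1],[0,0,0],0],
  ],
)

```text
time: 11.4
ee_pos: [0.5215, 0.1885, 0.2475]
tcp_rot: [179.9, -0.1, 75.1]
wrist_force: [0.2, -0.8, -0.1]
opening: 0.0273
grasp_force: 39.4
```

apply_moves(
  rows=[
    [[0,0,-0.15],[0,0,0],0],
    [[0,0,-0.3],[0,0,0],0],
    [[0,0,-0.45],[0,0,0],0],
    [[0,0,-0.6],[0,0,0],0],
    [[0,0,-0.75],[0,0,0],0],
    [[0,0,-0.85],[0,0,0],0],
    [[0,0,-0.85],[0,0,0],0],
  ],
)

```text
time: 12.1
ee_pos: [0.5213, 0.1883, 0.3315]
tcp_rot: [179.9, -0.0, 75.1]
wrist_force: [0.3, 0.4, -1.5]
opening: 0.0271
grasp_force: 39.4
```

```bash
python3 - <<'E'
from h import *
p,d=grab('scene','s5');grab('top','t5')
cv2.imwrite('pics/c5.png',cv2.resize(p[90:240,280:480,::-1],(800,600),interpolation=cv2.INTER_CUBIC))
L=np.array([.5915,-.097,.12]);a=np.radians(-4);lz=np.array([-np.sin(np.radians(25))*np.cos(a),-np.sin(np.radians(25))*np.sin(a),np.cos(np.radians(25))])
# tool z=-lz; choose yaw near several
for yaw in(75,40,10,0,-4):
    z=-lz;x=np.array([np.cos(np.radians(yaw)),np.sin(np.radians(yaw)),0]);x-=z*(x@z);x/=np.linalg.norm(x)
    R=Ro.from_matrix(np.c_[x,np.cross(z,x),z]);print(yaw,R.as_euler('xyz',degrees=True))
    rel(L+lz*(.05+.136),R)
E
```

```text
75 [155.3337  -4.2049  76.9286]
t 12.2 now [0.5211 0.1883 0.3299] [-179.9774    0.0166   75.1046] F [ 0.1597 -0.0327 -0.625 ] open 0.027185551585188004 q [ 19.9   6.2  14.4  98.1  -0.  124.8]
shift [-2.7245  0.6421  0.4137] turn [-0.8203  0.1516 -0.0296]
40 [161.2211 -16.8108  45.6162]
t 12.2 now [0.5211 0.1883 0.3299] [-179.9774    0.0166   75.1046] F [ 0.1597 -0.0327 -0.625 ] open 0.027185551585188004 q [ 19.9   6.2  14.4  98.1  -0.  124.8]
shift [-2.7245  0.6421  0.4137] turn [-0.7526  0.3846  1.059 ]
10 [172.949  -24.0466  12.8853]
t 12.2 now [0.5211 0.1883 0.3299] [-179.9774    0.0166   75.1046] F [ 0.1597 -0.0327 -0.625 ] open 0.027185551585188004 q [ 19.9   6.2  14.4  98.1  -0.  124.8]
shift [-2.7245  0.6421  0.4137] turn [-0.6445  0.5965  2.0889]
0 [177.9456 -24.9209   0.866 ]
t 12.2 now [0.5211 0.1883 0.3299] [-179.9774    0.0166   75.1046] F [ 0.1597 -0.0327 -0.625 ] open 0.027185551585188004 q [ 19.9   6.2  14.4  98.1  -0.  124.8]
shift [-2.7245  0.6421  0.4137] turn [-0.596   0.6683  2.4478]
-4 [180. -25.  -4.]
t 12.2 now [0.5211 0.1883 0.3299] [-179.9774    0.0166   75.1046] F [ 0.1597 -0.0327 -0.625 ] open 0.027185551585188004 q [ 19.9   6.2  14.4  98.1  -0.  124.8]
shift [-2.7245  0.6421  0.4137] turn [-0.5749  0.6968  2.592 ]
```

View pics/c5.png

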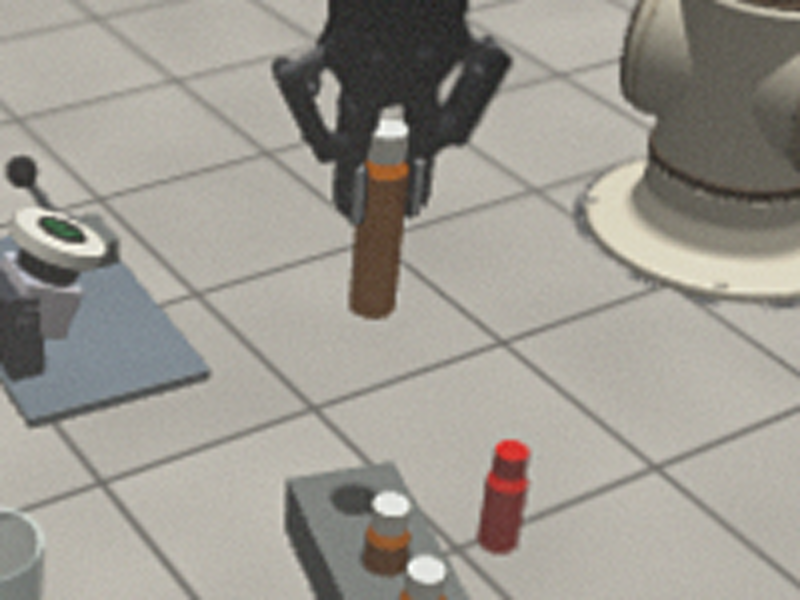

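Vial held, clear of the rack, short vials still in place. Now carry it over the camera at height, tilt, then lower.

apply_moves(
  rows=[
    [[-0.2,0.05,0],[0,0,0],0],
    [[-0.5,0.12,0],[0,0,0],0],
    [[-0.8,0.2,0],[0,0,0],0],
    [[-0.95,0.22,0],[0,0,0],0],
  ],
)

```text
time: 12.6
ee_pos: [0.5176, 0.089, 0.3296]
tcp_rot: [-179.9, 0.0, 75.0]
wrist_force: [0.3, -0.0, -2.2]
opening: 0.0269
grasp_force: 39.4
```

apply_moves(
  rows=[
    [[-0.3,0.07,0],[0,0,0],0],
    [[-0.6,0.14,0],[0,0,0],0],
    [[-0.9,0.21,0],[0,0,0],0],
    [[-0.95,0.22,0],[0,0,0],0],
  ],
)

```text
time: 13.0
ee_pos: [0.5144, -0.0088, 0.33]
tcp_rot: [-180.0, 0.0, 75.0]
wrist_force: [0.2, 0.8, -0.9]
opening: 0.0268
grasp_force: 39.4
```

apply_moves(
  rows=[
    [[-0.3,0.07,0],[-0.15,0.03,0],0],
    [[-0.6,0.14,0],[-0.3,0.06,0],0],
    [[-0.8,0.2,0],[-0.45,0.09,0],0],
    [[-0.82,0.2,0],[-0.6,0.12,-0.02],0],
    [[-0.82,0.2,0],[-0.75,0.14,-0.03],0],
    [[-0.82,0.2,0],[-0.82,0.15,-0.03],0],
    [[-0.82,0.2,0],[-0.82,0.15,-0.03],0],
    [[-0.82,0.2,0],[-0.82,0.15,-0.03],0],
  ],
)

```text
time: 13.8
ee_pos: [0.5128, -0.0905, 0.3304]
tcp_rot: [155.4, -4.2, 77.0]
wrist_force: [-0.0, -0.0, 0.1]
opening: 0.0272
grasp_force: 39.5
```

```bash
cat >> h.py <<'E'
L=np.array([.5915,-.097,.12]);_a=np.radians(-4);_s=np.sin(np.radians(25))
lz=np.array([-_s*np.cos(_a),-_s*np.sin(_a),np.cos(np.radians(25))])
def goal(yaw=75):
    z=-lz;x=np.array([np.cos(np.radians(yaw)),np.sin(np.radians(yaw)),0]);x-=z*(x@z);x/=np.linalg.norm(x)
    return L+lz*.186,Ro.from_matrix(np.c_[x,np.cross(z,x),z])
E
python3 - <<'E'
from h import *
rel(*goal())
p,d=grab('scene','s6');t,_=grab('top','t6')
c=lambda p,x,y:cv2.resize(p[y:y+75,x:x+100,::-1],(800,600),interpolation=cv2.INTER_CUBIC)
cv2.imwrite('pics/c6.png',c(p,260,90))
E
```

```text
t 13.8 now [ 0.5128 -0.0905  0.3304] [155.3762  -4.1871  76.9522] F [-0.0157 -0.029   0.0889] open 0.027207046157359117 q [-11.3 -19.4 -12.5  72.1   3.1  93.4]
shift [-0.0394 -0.1689  0.381 ] turn [-0.0015  0.0002  0.001 ]
```

View pics/c6.png

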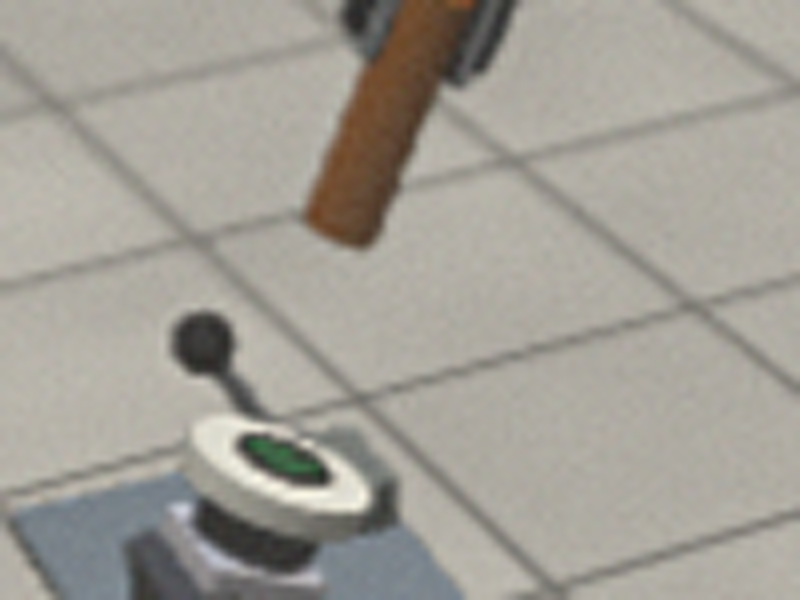

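The vial is tilted with its base at crop (342,232), above and parallel to the lens axis (lens at (287,458)). Lowering.

apply_moves(
  rows=[
    [[-0.01,-0.04,0.1],[0,0,0],0],
    [[-0.02,-0.09,0.2],[0,0,0],0],
    [[-0.03,-0.13,0.3],[0,0,0],0],
    [[-0.04,-0.17,0.38],[0,0,0],0],
    [[-0.04,-0.17,0.38],[0,0,0],0],
    [[-0.04,-0.17,0.38],[0,0,0],0],
  ],
)

```text
time: 14.5
ee_pos: [0.5131, -0.0921, 0.2887]
tcp_rot: [155.3, -4.2, 76.9]
wrist_force: [-0.1, -0.2, -0.0]
opening: 0.027
grasp_force: 39.5
```

```bash
python3 - <<'E'
from h import *
rel(*goal())
p,d=grab('scene','s7');t,dt=grab('top','t7')
c=lambda p,x,y:cv2.resize(p[y:y+75,x:x+100,::-1],(400,300),interpolation=cv2.INTER_CUBIC)
cv2.imwrite('pics/c7.png',np.vstack([np.hstack([c(p,260,90),c(p,335,185)]),np.hstack([c(t,350,180),c(t,270,120)])]))
c=imaging.get_calibration('scene');T=np.linalg.inv(np.array(c['world_from_camera']))
def proj(X): return cv2.projectPoints(np.array([X]),cv2.Rodrigues(T[:3,:3])[0],T[:3,3],np.array(c['intrinsics']),np.array(c['dist_coeffs']))[0].ravel()
for k in(0,.05,.13): q=proj(L+lz*k);print(k,q,'crop',(q-[260,90])*4)
# vial axis from scene depth: fit amber points
W=cloud('scene',d);hsv=cv2.cvtColor(p,cv2.COLOR_RGB2HSV)
X=(W-L);ax=X@lz;r=np.linalg.norm(X-ax[...,None]*lz,axis=-1)
m=(r<.045)&(ax>.04)&(ax<.11)&(hsv[...,1]>90)
P=W[m];print(len(P),'axis range',np.percentile(ax[m],[1,99]));q=P.mean(0);u=np.linalg.svd(P-q)[2][0];u*=np.sign(u[2]);print('dir',u,'angle',np.degrees(np.arccos(u@lz)))
E
```

```text
t 14.5 now [ 0.5131 -0.0921  0.2887] [155.3168  -4.1774  76.9301] F [-0.0543 -0.1641 -0.0145] open 0.026960373052090106 q [-11.4 -20.2 -17.8  67.6   3.1  93.2]
shift [ 0.0053 -0.002   0.0008] turn [0.0006 0.0008 0.0004]
0 [295.8621 146.8226] crop [143.4486 227.2904]
0.05 [302.019  131.7652] crop [168.076  167.0608]
0.13 [312.3227 106.6363] crop [209.291   66.5453]
158 axis range [0.0526 0.109 ]
dir [-0.4361  0.0261  0.8995] angle 0.9363236784260794
```

View pics/c7.png

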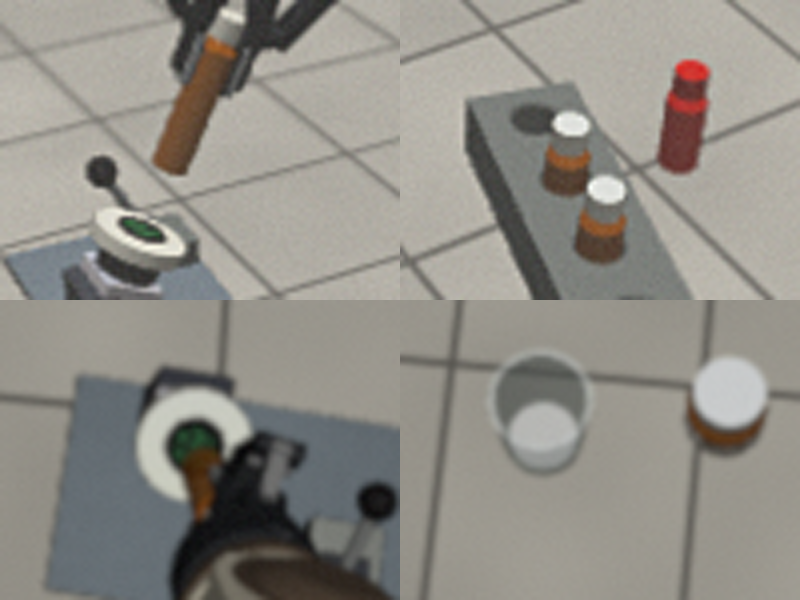

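The base is seen at crop (170,165), against (168,167) predicted for 50 mm. The axis is within 1° of the lens axis, the lever is over, and the short vials, beaker and jar are in place. Handing in.

```bash
python3 -c "
from h import *
print(bot.job_done())"
```

```text
the job is handed in; nothing more can be done
None
```

The job is handed in with no verdict returned: the lamp lever is pushed to its stop, and the tall vial is held still about 50 mm in front of the lens glass, centred to within a few mm and within about 1° of the lens axis.

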